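# Shut and latch the steriliser cage

### The job

Shut the open gate of the bottle cage and latch it: lift the drop bar by its handle, bring the bar over the front lip of the keeper against the push of the spring buffer, and let it down until it lies fully home in the keeper's notch and holds the gate shut by itself. Feel your way in gently: do not slam the gate or force the bar against the keeper, and leave the bottles and the other things on the bench as they are.

Things in the scene. Friction and masses are not known exactly. Their poses are not given: they have to be found in the camera images.
- cage: Galvanised steriliser cage, open at the top, 220 deep (x) x 340 wide (y) x 200 high, fixed on the bench, turned a little either way; holds four culture bottles. Origin: middle of its footprint at bench level. Its -x side, towards the robot, is closed by the hinged gate.
- gate_hinge (a point): Point on the gate's upright hinge axis, at the left (+y) end of the cage's front, 180 above the bench; axes as the cage's (cage frame: x -130, y +148).
- gate (a joint): Gate angle in rad. Framed wire panel 285 long, 16 thick, 30 to 180 above the bench, 0.7 kg, slightly stiff hinge. 0 = parallel to the cage's front; positive = open towards the robot (free end to the cage's -x). Latched it reads between -0.05 and 0.05, depending on how the keeper is set. From about 0.055 inward its free edge bears on the spring buffer.
- bar_pivot (a point): Pivot bolt of the drop bar on the gate, axis square to the gate's face. In the gate's frame (at gate angle 0 = cage axes, hinge as origin) 100 along the gate from the hinge, 16 in front of the gate's mid-plane, 167.5 above the bench.
- latch_bar (a joint): Drop bar angle in rad; positive = free end up. 0 = level, on the floor of the keeper's notch; -0.06 = hanging on its guide when the gate is open; 0.24 = lifted as far as the guide lets it. Above about 0.11 its end clears the keeper's front lip; resting on the lip it reads about 0.10. It turns freely and falls when let go.
- lift_handle (a point): Middle of the lift handle: upright round rubber-covered stud, diameter 14, standing 13 to 70 above the bar's centre line, with an 18 wide cap up to 78. This point is 50 above the centre line and 110 along the bar from its pivot; bar level, it is 217 above the bench. Near it nothing of the gate is higher than 180 above the bench.
- bar_end (a point): Middle of the free end of the drop bar, a dark steel flat 6 thick (across the gate) and 25 high on the gate's robot side, reaching 225 from its pivot to the right, past the gate's free edge and over the keeper. 0.31 kg give or take a fifth, handle included. It slides easily on the greased keeper.
- keeper: Keeper on the right front post: upward-open steel hook for the bar's end. Origin: middle of the notch floor as nominally set, axes as the cage's (cage frame x -146, y -155, z 155). Notch 9 wide in x; front lip 20, back leg 55 above its floor, each 5 thick; 26 wide in y. Bolted in slots: the hook sits up to 12 further in (+x) or out (-x), not told by this pose. It bends if pressed with over 15 N.
- buffer: Spring buffer with a rubber tip behind the gate's free edge (on the right post, 90 above the bench, 277 along the gate from the hinge). It pushes the gate out with about 1.5 to 5 N as the gate is brought home, so the gate springs back if it is let go unlatched.
- bottle1: Capped culture bottle in the cage, diameter 72, height 140; origin at the middle of its underside. Leave alone.
- bottle2: Another such bottle in the cage. Leave alone.
- bottle3: Another such bottle in the cage. Leave alone.
- bottle4: Another such bottle in the cage. Leave alone.
- spare_bottle: Such a bottle standing on the bench to the right of the cage. Leave alone.
- wrench: Open-ended wrench, 170 long, lying on the bench. Leave alone.
- cap_tray: Grey tray with bottle caps, 150 x 200 x 50. Leave alone.
- spray_flask: Clear flask, diameter 64, height 190. Leave alone.

How it is judged:
By the outcome, as a careful person would: the job done as asked, in the order asked, and still so for the second after the job is handed in, with the robot touching nothing.
It also fails if it takes over 58 s, if anything falls off the work surface, if the arm or the gripper's body presses on something with over 40 N, if the wrist force passes 120 N, or if a joint passes its speed limit or range.

### The arm

A 6-joint arm with a two-finger parallel gripper is mounted at the origin on the work surface. World frame = base frame: x ahead of the robot, y to its left, z up, the work surface at z = 0. Lengths are in m, angles in rad, forces in N, time in s.
With the tool pointing down it reaches from about 0.425 to 0.925 m from the base axis. Payload 12.5 kg.
Tool frame: the origin (TCP) lies midway between the tips of the shut fingers; the grasp point (between the pads) lies 19 mm behind it (arm.grip_point_offset is the distance from the TCP to the grasp point, in m); z points along the fingers, x is the direction in which the jaws open and shut, and the axes are right-handed (so a half turn about z gives the same grasp; the last joint's range is limited). The gripper opens to 85 mm and grips with 20 to 120 N. Pads are 22 mm wide; open, the fingers measure 114 mm over their backs; the gripper's body (76 mm by 85 mm) begins 54 mm behind the grasp point. The pads swing forward as they close: fully open they stand 13 mm farther back than shut.
Start: joints at [-1.227, 0.491, 1.559, -0, 1.092, -0.106], TCP at [0.272, -0.563, 0.231] pointing down, gripper open.
Joint ranges: [-3.1, 3.1], [-0.84, 2.19], [0.05, 2.79], [-1.13, 4.28], [0.06, 2.93], [-2.69, 2.69]. Speed limits (rad/s): [2.22, 2.22, 2.79, 3.14, 3.14, 3.14].

### API

Orientations are given as [roll, pitch, yaw] about the fixed x, y, z axes, in that order (R = Rz(yaw) Ry(pitch) Rx(roll)).
In Python, from cell import read_state, viewer, order, arm gives the robot as it stands. The module is installed in compiled form; this text tells all that it offers.
- The arm moves only by the shell command python3 -m handwheel 'ROWS'. ROWS is JSON, a list of rows, each an object of numbers: "hand": the closure, from -1 (fully open) to 1 (shut); "dx", "dy", "dz": the shift along the tool's x, y, z in cm; "yaw": the turn about the tool's z in degrees. In form: [{"hand": .., "dx": .., "dy": .., "dz": .., "yaw": ..}, ...]. A call has 1 to 5 rows; each row is the pose to reach, as a shift and turn from the pose commanded when the call began, along the tool's axes at that moment; what a row does not reach only later rows make up. A row lasts 1/10 s, in which the tool goes at most 50 mm and 8.59 degrees, less where a joint would pass 70% of its speed; a pose out of reach is approached as far as the arm can. A call with a gripper value outside its range is refused whole. The fingers move at their own pace and stop on an object; the grip force is fixed at half the most. Time passes only in rows, so rows that repeat a pose let the fingers close. It gives the time, the measured TCP pose, the force and the opening at its end, in the units of the state.
- read_state(): the state, without advancing time (a new reading comes with each control period).
- viewer.capture(name): name is "scene" or "side" or "wrist"; returns (picture, depth): 420x560x3 uint8, blue, green, red; 420x560 float32, m along the optical axis (not along the pixel's ray), 0 where there is no reading.
- viewer.camera_info(name): a dict with "camera_matrix" (3x3 intrinsics, pixels), "rvec" (rotation vector, rad) and "tvec" (3), from world to camera coordinates, as OpenCV has them. Camera axes: x right, y down, z forward; pixel columns grow to the right and rows downward; lengths in m; the calibration is good to about 2 mm. A picture is of the moment at which its call begins: read the wrist's pose just before it. camera_info takes no time and is no camera call; for the wrist camera it gives the pose at the moment of the call.
- order.job_done(): hands the job in, once; it reports no verdict.
The state is a dict: "clock": time; "joints": joint angles; "qd": joint speeds; "joint_torque": joint torques, N m; "ee_pos": TCP position; "ee_rot": TCP orientation; "contact_force": force on the tool from outside, world axes, zero at the start; "moment": the same for the moment, N m; "opening": finger opening in m.
Only numpy, scipy, OpenCV 4.12 (cv2) and the standard library are available. Lean on these libraries where they do the work, as an engineer would, in place of code of your own. Each camera call takes 0.05 s, during which the arm holds its last target.

## Working session

There is one attempt and no reset: what is moved stays moved. The work goes in short steps, Python scripts to look and compute and a shell command to move; the robot and the scene stay as the last step left them, time stands still between calls to the robot, and variables do not carry over. Pictures are saved under pics/ and viewed, and the job is handed in when it is done.

```bash
mkdir -p pics; python3 - <<'E'
from cell import read_state, viewer
import cv2,numpy as np
print(read_state())
for n in ("scene","side","wrist"):
    p,d=viewer.capture(n); cv2.imwrite(f"pics/{n}0.png",p); np.save(f"pics/{n}0.npy",d)
    i=viewer.camera_info(n); print(n,{k:np.round(v,4).tolist() for k,v in i.items()})
E
```

```text
{'clock': 0.0, 'joints': array([-1.22659721e+00,  4.91565408e-01,  1.55947499e+00, -5.04667843e-06,
        1.09169005e+00, -1.05579442e-01]), 'qd': array([ 0.00045496, -0.00056532, -0.00033331, -0.00050065, -0.00025712,
        0.00083139]), 'joint_torque': array([ 1.09874298e-03, -6.18441296e+01, -2.61579287e+01, -4.50482992e-05,
        4.13849877e-03,  2.11036581e-05]), 'ee_pos': array([ 0.27168001, -0.562602  ,  0.23071531]), 'ee_rot': array([-3.14147720e+00,  1.13193788e-03, -1.12101538e+00]), 'contact_force': array([ 0.36651103, -0.07577752, -0.21434493]), 'moment': array([ 0.03338367, -0.02245568, -0.03879322]), 'opening': 0.08520044088670298}
scene {'camera_matrix': [[413.0759, 0.0, 279.6642], [0.0, 413.0759, 211.9063], [0.0, 0.0, 1.0]], 'rvec': [1.7711, 1.8136, -0.7037], 'tvec': [0.0053, -0.3423, 1.5204]}
side {'camera_matrix': [[413.158, 0.0, 278.6541], [0.0, 413.158, 212.6813], [0.0, 0.0, 1.0]], 'rvec': [0.3813, -2.8363, 1.0838], 'tvec': [0.5934, 0.2434, 1.2349]}
wrist {'camera_matrix': [[293.5982, 0.0, 277.7757], [0.0, 293.5982, 209.8119], [0.0, 0.0, 1.0]], 'rvec': [-2.4489, 1.5357, 0.2226], 'tvec': [-0.6259, -0.0375, 0.3798]}
```

View pics/scene0.png

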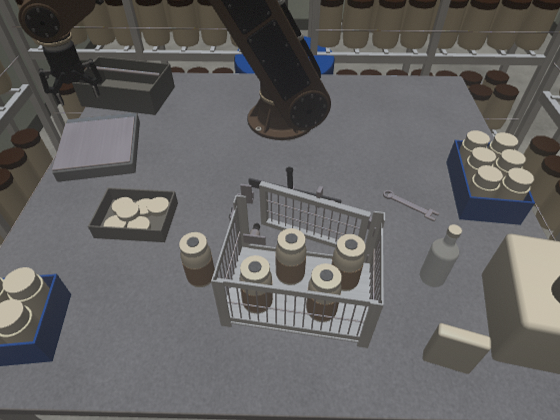

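View pics/side0.png

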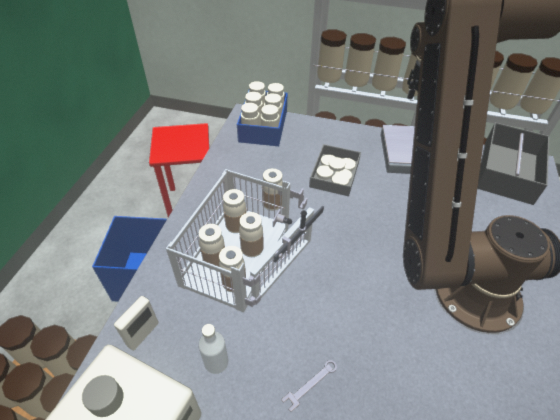

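View pics/wrist0.png

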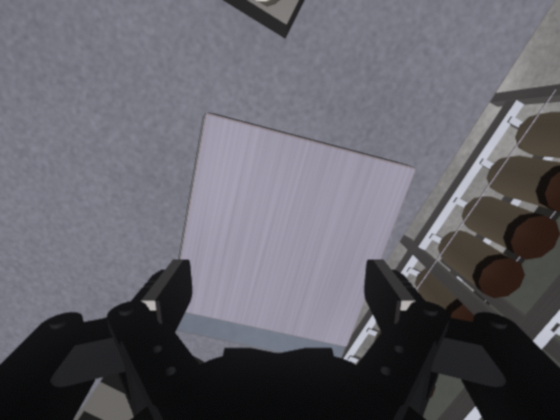

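```bash
python3 - <<'E'
import cv2
a=cv2.imread("pics/scene0.png")[150:350,200:400]; cv2.imwrite("pics/z1.png",cv2.resize(a,(600,600),interpolation=cv2.INTER_CUBIC))
a=cv2.imread("pics/side0.png")[160:310,160:360]; cv2.imwrite("pics/z2.png",cv2.resize(a,(800,600),interpolation=cv2.INTER_CUBIC))
E
```

```text
(no output)
```

View pics/z1.png

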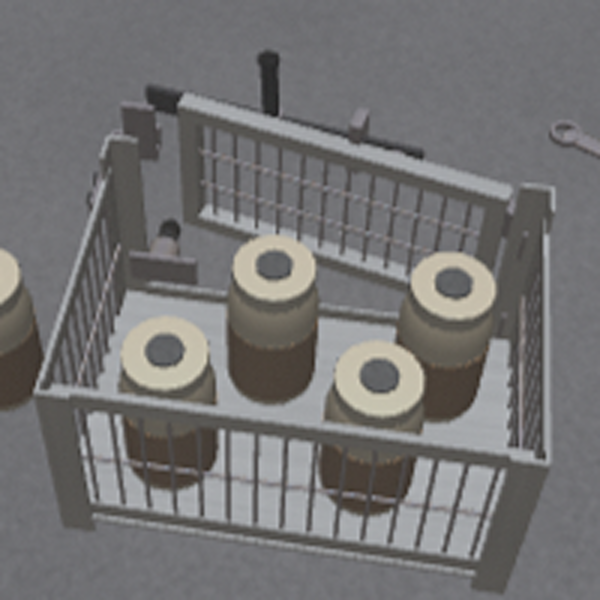

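View pics/z2.png

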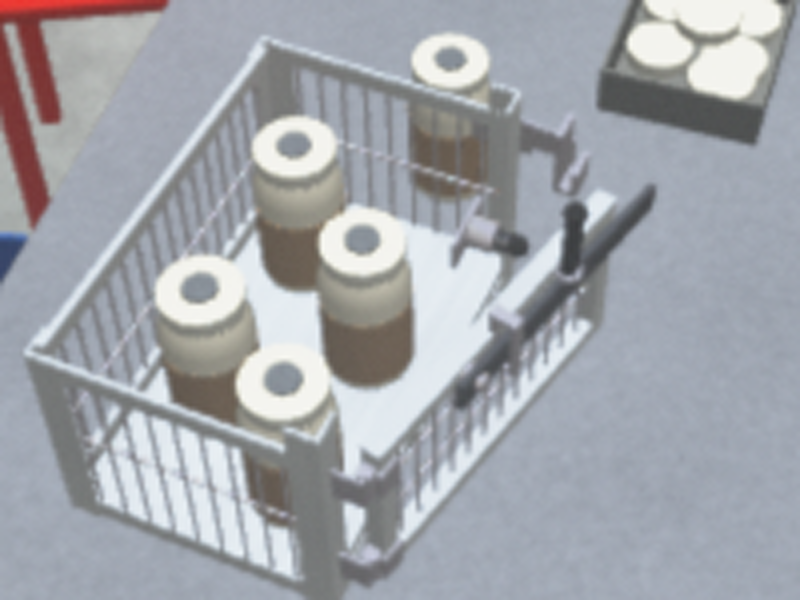

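```bash
cat > h.py <<'E'
import numpy as np,cv2
from cell import viewer
def cam(n,info=None):
    i=info or viewer.camera_info(n); R=cv2.Rodrigues(np.array(i["rvec"],float))[0]
    return np.array(i["camera_matrix"]),R,np.array(i["tvec"],float).ravel()
def ray(c,uv):
    K,R,t=c; d=R.T@np.linalg.inv(K)@np.array([uv[0],uv[1],1.]); return -R.T@t,d/np.linalg.norm(d)
def tri(c1,p1,c2,p2):
    o1,d1=ray(c1,p1);o2,d2=ray(c2,p2)
    s=np.linalg.lstsq(np.stack([d1,-d2],1),o2-o1,rcond=None)[0]
    a=o1+s[0]*d1;b=o2+s[1]*d2
    return (a+b)/2,np.linalg.norm(a-b)
def onz(c,uv,z):
    o,d=ray(c,uv); return o+d*(z-o[2])/d[2]
def proj(c,P):
    K,R,t=c; q=K@(R@np.asarray(P,float)+t); return q[:2]/q[2]
E
python3 - <<'E'
from h import *
S=cam("scene");D=cam("side")
P={"cap":((268,57),(574,210)),"barend":((150,95),(650,190)),"rear-y":((40,392),(265,40)),"rear+y":((548,462),(35,352)),"front-y":((120,140),(507,92)),"front+y":((538,190),(312,432)),"gatefree":((185,98),(608,195)),"keeper":((140,108),(575,122))}
for k,(a,b) in P.items():
    a=np.array(a)/3+[200,150]-1/3;b=np.array(b)/4+[160,160]-.375
    X,e=tri(S,a,D,b); print(k,X.round(4),round(e,4))
E
```

```text
cap [0.5403 0.0299 0.2367] 0.0003
barend [ 0.5016 -0.0721  0.1588] 0.0039
rear-y [ 0.8233 -0.1204  0.1889] 0.0033
rear+y [0.867  0.2105 0.1881] 0.0053
front-y [ 0.6173 -0.0831  0.2206] 0.0037
front+y [0.6589 0.2326 0.2134] 0.0055
gatefree [ 0.5282 -0.0394  0.1805] 0.0027
keeper [ 0.5651 -0.0749  0.2078] 0.0102
```

```bash
cat >> h.py <<'E'
from scipy.spatial.transform import Rotation as Ro
from cell import read_state
def rel(P,yaw=None):
    "cm shift in tool axes and deg yaw to reach TCP P with tool-x heading yaw"
    s=read_state(); R=Ro.from_euler('xyz',s["ee_rot"]).as_matrix()
    d=R.T@(np.asarray(P)-s["ee_pos"])*100
    h=np.arctan2(R[1,0],R[0,0])
    return d.round(2), None if yaw is None else round(-np.degrees((yaw-h+np.pi)%(2*np.pi)-np.pi),2)
E
python3 - <<'E'
from h import *
s=read_state();R=Ro.from_euler('xyz',s["ee_rot"]).as_matrix()
K,Rc,t=cam("wrist"); print("cam in tool",R.T@(-Rc.T@t-s["ee_pos"]),"\n",(Rc@R).round(3))
print(rel([0.45,-0.06,0.42],-0.376))
E
```

```text
cam in tool [ 0.00114416 -0.07193883 -0.14355449] 
 [[ 1.    -0.001 -0.   ]
 [ 0.001  0.959 -0.283]
 [ 0.     0.283  0.959]]
(array([-37.53, -37.91, -18.88]), np.float64(-42.69))
```

```bash
python3 -m handwheel '[{"hand":-1,"dx":0,"dy":0,"dz":-5,"yaw":0},{"hand":-1,"dx":0,"dy":0,"dz":-10,"yaw":0},{"hand":-1,"dx":0,"dy":0,"dz":-15,"yaw":0},{"hand":-1,"dx":-2.5,"dy":-3,"dz":-17,"yaw":-8},{"hand":-1,"dx":-5.5,"dy":-6.3,"dz":-17,"yaw":-16}]'
python3 -c "
from h import *
print(rel([0.54,0.06,0.40],-0.376))"
```

```text
clock: 0.65
ee_pos: [0.3047, -0.4862, 0.404]
ee_rot: [3.14, -0.005, -0.838]
contact_force: [1.2, -0.0, -0.6]
opening: 0.0856
(array([-24.87, -54.03,   0.21]), np.float64(-26.48))
```

```bash
python3 -m handwheel '[{"hand":-1,"dx":-2,"dy":-4.4,"dz":0,"yaw":-6},{"hand":-1,"dx":-4,"dy":-8.8,"dz":0,"yaw":-12},{"hand":-1,"dx":-6,"dy":-13.2,"dz":0,"yaw":-18},{"hand":-1,"dx":-8,"dy":-17.6,"dz":0,"yaw":-24},{"hand":-1,"dx":-10,"dy":-22,"dz":0,"yaw":-26.5}]'
python3 -c "
from h import *
print(rel([0.54,0.06,0.40],-0.376))"
```

```text
clock: 1.15
ee_pos: [0.4023, -0.2629, 0.4013]
ee_rot: [3.142, -0.0, -0.376]
contact_force: [0.9, -0.3, 0.0]
opening: 0.0851
(array([  0.96, -35.09,   0.13]), np.float64(0.02))
```

```bash
python3 -m handwheel '[{"hand":-1,"dx":0.1,"dy":-4.5,"dz":0,"yaw":0},{"hand":-1,"dx":0.2,"dy":-9,"dz":0,"yaw":0},{"hand":-1,"dx":0.4,"dy":-13.5,"dz":0,"yaw":0},{"hand":-1,"dx":0.5,"dy":-18,"dz":0,"yaw":0},{"hand":-1,"dx":0.6,"dy":-22.5,"dz":0,"yaw":0}]'
python3 -m handwheel '[{"hand":-1,"dx":0.1,"dy":-4.5,"dz":0,"yaw":0},{"hand":-1,"dx":0.2,"dy":-9,"dz":0,"yaw":0},{"hand":-1,"dx":0.4,"dy":-12,"dz":0,"yaw":0},{"hand":-1,"dx":0.4,"dy":-12,"dz":0,"yaw":0},{"hand":-1,"dx":0.4,"dy":-12,"dz":0,"yaw":0}]'
python3 - <<'E'
from h import *
import pickle
i=viewer.camera_info("wrist"); s=read_state()
p,d=viewer.capture("wrist"); cv2.imwrite("pics/w1.png",p); np.save("pics/w1.npy",d); pickle.dump(i,open("pics/w1.pkl","wb"))
print(s["ee_pos"],s["ee_rot"])
E
```

```text
clock: 1.65
ee_pos: [0.4912, -0.0561, 0.4013]
ee_rot: [3.142, -0.0, -0.379]
contact_force: [0.4, -0.9, -0.6]
opening: 0.0851
clock: 2.15
ee_pos: [0.5389, 0.0524, 0.4008]
ee_rot: [3.141, 0.001, -0.378]
contact_force: [0.3, 0.1, -0.0]
opening: 0.0853
[0.53894413 0.05235177 0.40084004] [ 3.14099904e+00  7.64067023e-04 -3.77833434e-01]
```

View pics/w1.png

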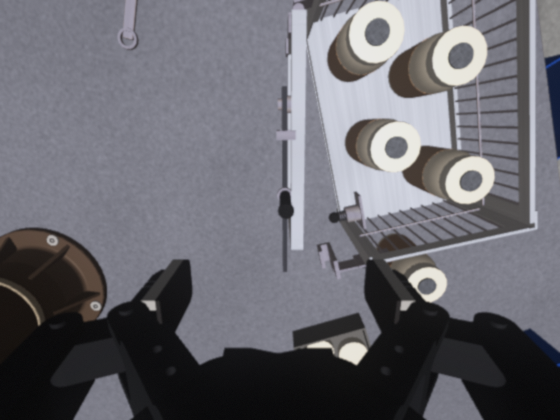

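```bash
python3 - <<'E'
import cv2
a=cv2.imread("pics/w1.png")
cv2.imwrite("pics/z3.png",cv2.resize(a[180:300,260:400],None,fx=5,fy=5,interpolation=cv2.INTER_CUBIC))
cv2.imwrite("pics/z4.png",cv2.resize(a[0:150,260:380],None,fx=4,fy=4,interpolation=cv2.INTER_CUBIC))
E
```

```text
(no output)
```

View pics/z3.png

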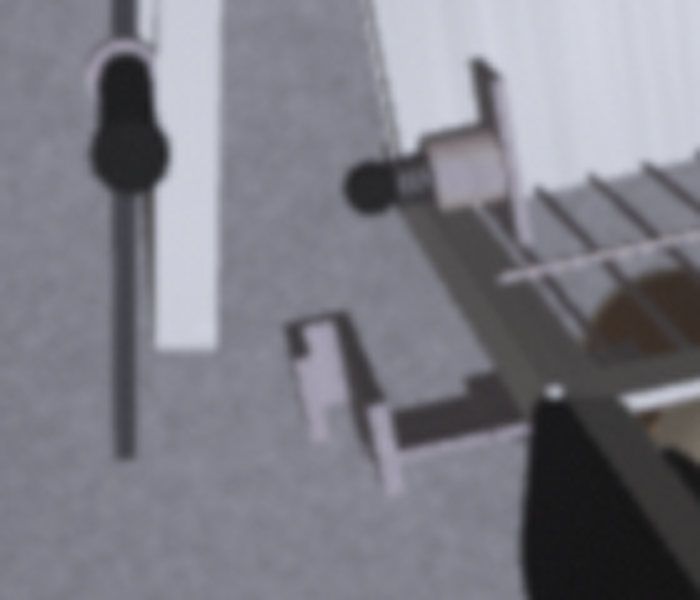

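View pics/z4.png

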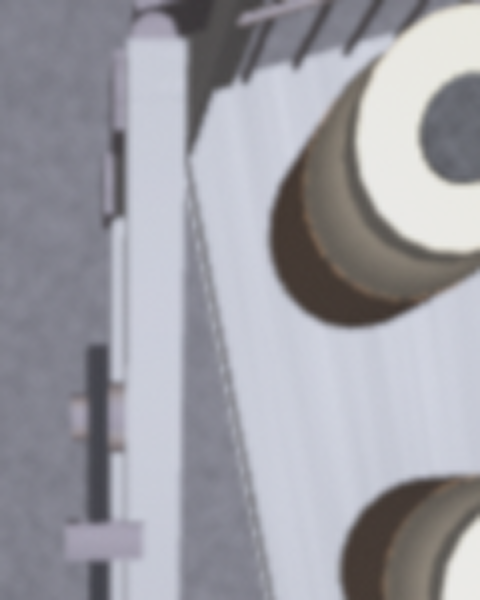

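```bash
python3 - <<'E'
from h import *
import pickle
W=cam(0,pickle.load(open("pics/w1.pkl","rb")))
z3=lambda u,v:((u+.5)/5+260-.5,(v+.5)/5+180-.5)
z4=lambda u,v:((u+.5)/4+260-.5,(v+.5)/4-.5)
A={"gate free L":(z3(156,350),.18),"gate free R":(z3(217,350),.18),"gate hinge L":(z4(127,40),.18),"gate hinge R":(z4(187,40),.18),
"hinge knuckle top?":(z4(155,25),.185),"bar end":(z3(124,458),.1665),"bar start":(z4(97,348),.18),"cap":(z3(130,155),.2385),
"lip near":(z3(298,360),.175),"lip far":(z3(319,436),.175),"leg a":(z3(375,407),.21),"leg b":(z3(393,488),.21)}
R={}
for k,(p,z) in A.items():
    R[k]=onz(W,p,z); print(k,np.round(p,1),R[k].round(4))
g=((R["gate free L"]+R["gate free R"])-(R["gate hinge L"]+R["gate hinge R"]))/2
print("gate dir heading",np.arctan2(-g[0],-g[1]),np.linalg.norm(g))
b=R["bar end"]-R["bar start"];print("bar heading",np.arctan2(-b[0],-b[1]),np.linalg.norm(b))
for a,b in(("lip near","lip far"),("leg a","leg b")):
    q=R[b]-R[a];print(np.arctan2(-q[0],-q[1]),np.linalg.norm(q))
E
```

```text
gate free L [290.8 249.6] [ 0.5219 -0.0404  0.18  ]
gate free R [303.  249.6] [ 0.5372 -0.0464  0.18  ]
gate hinge L [291.4   9.6] [0.6226 0.2217 0.18  ]
gate hinge R [306.4   9.6] [0.6376 0.2158 0.18  ]
hinge knuckle top? [298.4   5.9] [0.6299 0.2208 0.185 ]
bar end [284.4 271.2] [ 0.4998 -0.0742  0.1665]
bar start [283.9  86.6] [0.5872 0.153  0.18  ]
cap [285.6 210.6] [0.5402 0.0302 0.2385]
lip near [319.2 251.6] [ 0.5564 -0.0596  0.175 ]
lip far [323.4 266.8] [ 0.5542 -0.0835  0.175 ]
leg a [334.6 261. ] [ 0.571 -0.062  0.21 ]
leg b [338.2 277.2] [ 0.5681 -0.0852  0.21  ]
gate dir heading 0.3662345619364993 0.28077136722491813
bar heading 0.367093071342496 0.24386201977646949
0.09135238507913399 0.02400189866527145
0.12558706657629454 0.023428494936773916
```

```bash
python3 -c "
from h import *
print(rel([0.5405,0.0298,0.192],-0.3665))"
```

```text
(array([ 0.98,  1.97, 20.91]), np.float64(-0.71))
```

```bash
python3 -m handwheel '[{"hand":-1,"dx":1,"dy":2,"dz":4.5,"yaw":-0.7},{"hand":-1,"dx":1,"dy":2,"dz":9,"yaw":-0.7},{"hand":-1,"dx":1,"dy":2,"dz":13,"yaw":-0.7},{"hand":-1,"dx":1,"dy":2,"dz":13,"yaw":-0.7},{"hand":-1,"dx":1,"dy":2,"dz":13,"yaw":-0.7}]'
python3 - <<'E'
from h import *
print(rel([0.5405,0.0298,0.192],-0.3665))
p,d=viewer.capture("wrist"); cv2.imwrite("pics/w2.png",p)
p,d=viewer.capture("side"); cv2.imwrite("pics/s2.png",p)
E
```

```text
clock: 2.7
ee_pos: [0.5412, 0.0289, 0.2724]
ee_rot: [3.142, -0.0, -0.368]
contact_force: [1.0, -0.8, 1.0]
opening: 0.0853
(array([-0.1 , -0.06,  8.04]), np.float64(-0.1))
```

View pics/w2.png

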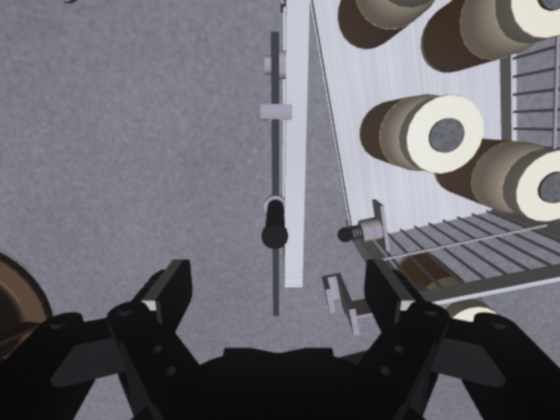

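View pics/s2.png

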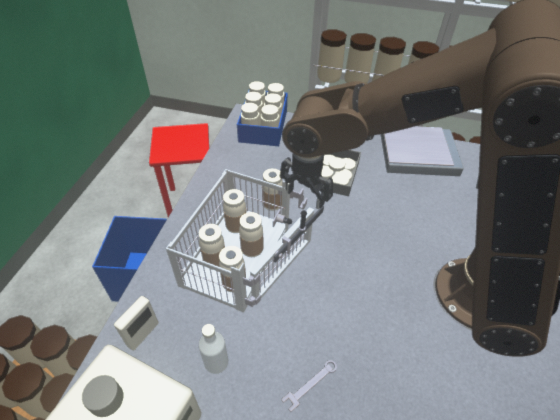

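```bash
python3 -m handwheel '[{"hand":-1,"dx":-0.1,"dy":0,"dz":3,"yaw":0},{"hand":-1,"dx":-0.1,"dy":0,"dz":5,"yaw":0},{"hand":-1,"dx":-0.1,"dy":0,"dz":7,"yaw":0},{"hand":-1,"dx":-0.1,"dy":0,"dz":8,"yaw":0},{"hand":-1,"dx":-0.1,"dy":0,"dz":8,"yaw":0}]'
python3 -m handwheel '[{"hand":1,"dx":0,"dy":0,"dz":0,"yaw":0},{"hand":1,"dx":0,"dy":0,"dz":0,"yaw":0},{"hand":1,"dx":0,"dy":0,"dz":0,"yaw":0},{"hand":1,"dx":0,"dy":0,"dz":0,"yaw":0},{"hand":1,"dx":0,"dy":0,"dz":0,"yaw":0}]'
python3 -m handwheel '[{"hand":1,"dx":0,"dy":0,"dz":0,"yaw":0},{"hand":1,"dx":0,"dy":0,"dz":0,"yaw":0},{"hand":1,"dx":0,"dy":0,"dz":0,"yaw":0}]'
python3 - <<'E'
from h import *
p,d=viewer.capture("wrist"); cv2.imwrite("pics/w3.png",p)
print(read_state()["moment"],read_state()["ee_pos"])
E
```

```text
clock: 3.3
ee_pos: [0.5402, 0.03, 0.1916]
ee_rot: [3.142, -0.0, -0.367]
contact_force: [0.4, 0.0, -0.5]
opening: 0.0853
clock: 3.8
ee_pos: [0.54, 0.0301, 0.1916]
ee_rot: [3.142, -0.0, -0.367]
contact_force: [-1.5, -2.0, 8.7]
opening: 0.0127
clock: 4.1
ee_pos: [0.5401, 0.03, 0.1916]
ee_rot: [3.142, -0.001, -0.367]
contact_force: [-2.0, -0.8, 6.4]
opening: 0.0129
[-0.09820894  0.30620967  0.13369905] [0.54007906 0.03000589 0.19162507]
```

View pics/w3.png

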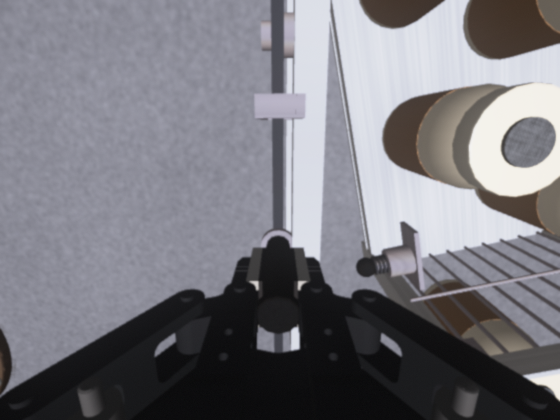

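```bash
python3 -m handwheel '[{"hand":1,"dx":0,"dy":-0.14,"dz":-0.34,"yaw":0},{"hand":1,"dx":0,"dy":-0.28,"dz":-0.67,"yaw":0},{"hand":1,"dx":0,"dy":-0.44,"dz":-1.0,"yaw":0},{"hand":1,"dx":0,"dy":-0.6,"dz":-1.32,"yaw":0},{"hand":1,"dx":0,"dy":-0.6,"dz":-1.32,"yaw":0}]'
python3 -m handwheel '[{"hand":1,"dx":0,"dy":-0.18,"dz":-0.32,"yaw":0},{"hand":1,"dx":0,"dy":-0.36,"dz":-0.63,"yaw":0},{"hand":1,"dx":0,"dy":-0.55,"dz":-0.93,"yaw":0},{"hand":1,"dx":0,"dy":-0.75,"dz":-1.24,"yaw":0},{"hand":1,"dx":0,"dy":-0.75,"dz":-1.24,"yaw":0}]'
python3 - <<'E'
from h import *
p,d=viewer.capture("wrist"); cv2.imwrite("pics/w4.png",p)
p,d=viewer.capture("side"); cv2.imwrite("pics/s4.png",cv2.resize(p[130:280,200:360],None,fx=4,fy=4,interpolation=cv2.INTER_CUBIC))
print(read_state()["moment"],read_state()["contact_force"])
E
```

```text
clock: 4.65
ee_pos: [0.5422, 0.037, 0.2038]
ee_rot: [-3.14, 0.001, -0.367]
contact_force: [4.7, 9.3, -12.7]
opening: 0.0128
clock: 5.15
ee_pos: [0.5448, 0.0447, 0.2154]
ee_rot: [-3.14, 0.002, -0.367]
contact_force: [7.5, 14.6, -20.2]
opening: 0.0126
[ 1.56841348 -0.96107894  0.03845607] [  7.22380745  14.15668932 -19.71516678]
```

View pics/w4.png

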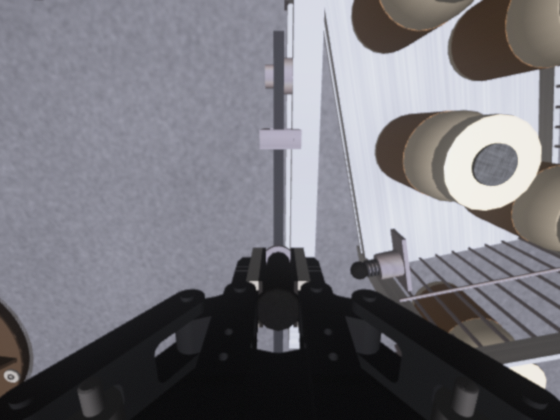

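View pics/s4.png

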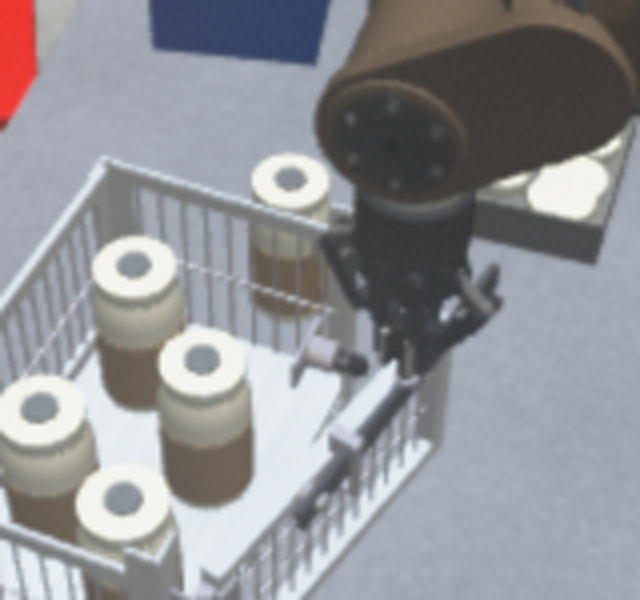

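```bash
python3 - <<'E'
from h import *
p,d=viewer.capture("scene"); cv2.imwrite("pics/c4.png",cv2.resize(p[120:270,220:400],None,fx=4,fy=4,interpolation=cv2.INTER_CUBIC))
S=cam("scene")
H=np.array([.6316,.2228]);h=.3665;g=np.array([-np.sin(h),-np.cos(h)]);n=np.array([g[1],-g[0]])
for th in (0,.06,.12,.18):
  P=H+g*(.1+.225*np.cos(th)-.0125*np.sin(th))+n*.016; print(th,(proj(S,[*P,.1675+.225*np.sin(th)+.0125])-[220,120])*4)
E
```

```text
0 [110.57958436 217.11098055]
0.06 [111.00896008 201.70399924]
0.12 [112.62006372 186.37544348]
0.18 [115.44392814 171.17687726]
```

View pics/c4.png

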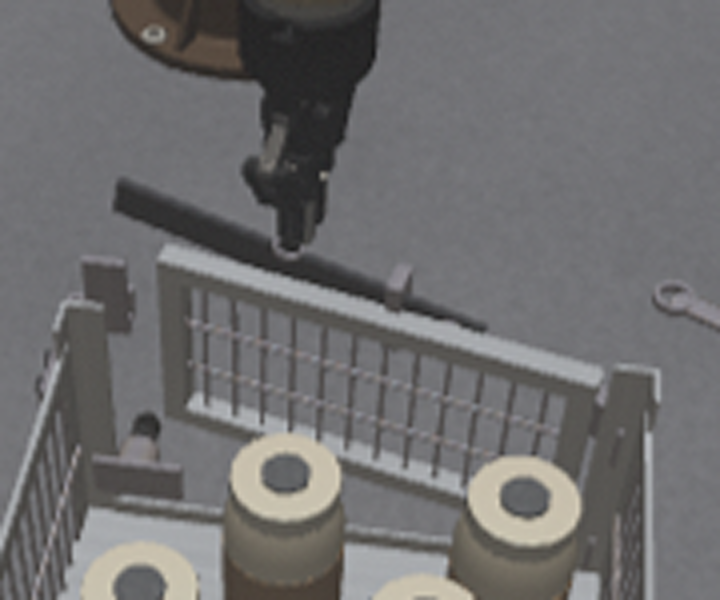

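```bash
cat > sw.py <<'E'
from h import *
import sys
H=np.array([.6316,.2228])
s=read_state();R=Ro.from_euler('xyz',s["ee_rot"]).as_matrix()[:2,:2]
P=s["ee_pos"][:2];r=P-H
for D in map(float,sys.argv[1:]):
    c,q=np.cos(D),np.sin(D);d=np.array([[c,-q],[q,c]])@r-r
    print(D,(R.T@d*100).round(2),"yaw",round(-np.degrees(D),2))
E
python3 -c "
from h import *
r=read_state()['ee_pos'];print(r,read_state()['ee_rot'])"
python3 sw.py .02 .04 .06 .08 .1 .12 .14 .16 .175 .19
```

```text
[0.54476923 0.04458625 0.21531556] [-3.13968725e+00  2.46570157e-03 -3.66703350e-01]
0.02 [0.4  0.03] yaw -1.15
0.04 [0.79 0.05] yaw -2.29
0.06 [1.19 0.07] yaw -3.44
0.08 [1.58 0.07] yaw -4.58
0.1 [1.98 0.07] yaw -5.73
0.12 [2.38 0.06] yaw -6.88
0.14 [2.77 0.05] yaw -8.02
0.16 [3.17 0.02] yaw -9.17
0.175 [ 3.46 -0.  ] yaw -10.03
0.19 [ 3.76 -0.03] yaw -10.89
```

```bash
python3 -m handwheel '[{"hand":1,"dx":0.2,"dy":0.01,"dz":0,"yaw":-0.57},{"hand":1,"dx":0.5,"dy":0.03,"dz":0,"yaw":-1.43},{"hand":1,"dx":0.9,"dy":0.05,"dz":0,"yaw":-2.6},{"hand":1,"dx":1.3,"dy":0.07,"dz":0,"yaw":-3.75},{"hand":1,"dx":1.58,"dy":0.07,"dz":0,"yaw":-4.58}]'
python3 -m handwheel '[{"hand":1,"dx":0.3,"dy":0.02,"dz":0,"yaw":-0.87},{"hand":1,"dx":0.6,"dy":0.04,"dz":0,"yaw":-1.73},{"hand":1,"dx":0.8,"dy":0.05,"dz":0,"yaw":-2.3},{"hand":1,"dx":1.0,"dy":0.06,"dz":0,"yaw":-2.9},{"hand":1,"dx":1.19,"dy":0.07,"dz":0,"yaw":-3.44}]'
python3 - <<'E'
from h import *
p,d=viewer.capture("wrist"); cv2.imwrite("pics/w5.png",p)
p,d=viewer.capture("scene"); cv2.imwrite("pics/c5.png",cv2.resize(p[150:270,210:360],None,fx=5,fy=5,interpolation=cv2.INTER_CUBIC))
s=read_state();print(s["moment"],s["contact_force"],s["ee_pos"],s["ee_rot"])
E
```

```text
clock: 5.8
ee_pos: [0.5589, 0.0384, 0.2151]
ee_rot: [-3.14, 0.004, -0.286]
contact_force: [3.0, 15.0, -18.8]
opening: 0.0131
clock: 6.3
ee_pos: [0.57, 0.0344, 0.2151]
ee_rot: [-3.139, 0.004, -0.226]
contact_force: [4.2, 14.7, -18.6]
opening: 0.0128
[ 1.59065311 -0.78812099  0.00901334] [  5.20124355  13.63031037 -18.82263448] [0.57022866 0.03432275 0.2151136 ] [-3.13935613  0.00321201 -0.22642299]
```

View pics/w5.png

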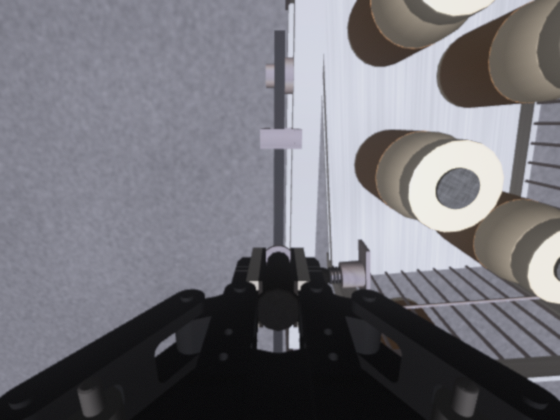

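View pics/c5.png

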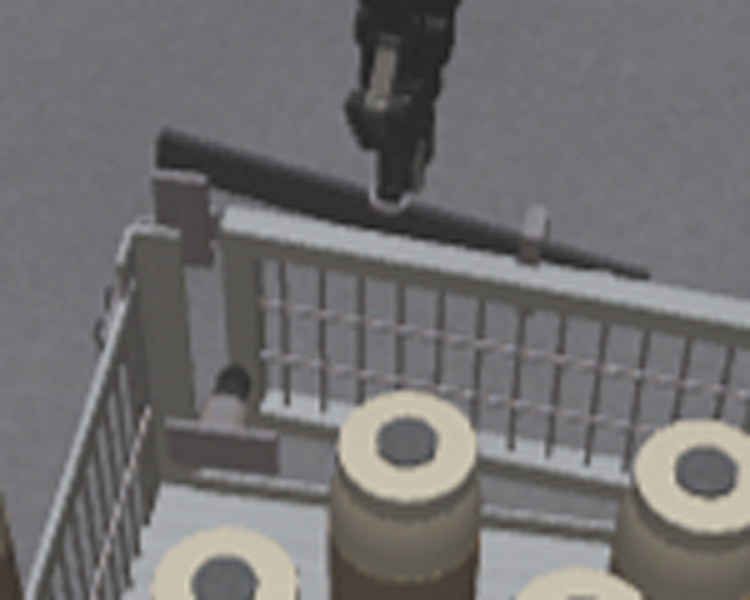

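```bash
python3 -m handwheel '[{"hand":1,"dx":0.15,"dy":0.01,"dz":0,"yaw":-0.43},{"hand":1,"dx":0.35,"dy":0.02,"dz":0,"yaw":-1.0},{"hand":1,"dx":0.55,"dy":0.03,"dz":0,"yaw":-1.6},{"hand":1,"dx":0.79,"dy":0.05,"dz":0,"yaw":-2.29},{"hand":1,"dx":0.79,"dy":0.05,"dz":0,"yaw":-2.29}]'
cat > fs.py <<'E'
from h import *
s=read_state();R=Ro.from_euler('xyz',s["ee_rot"]).as_matrix()
print("t",round(s["clock"],2),"Ftool",(R.T@s["contact_force"]).round(2),"Mtool",(R.T@s["moment"]).round(2),s["ee_pos"].round(4),"hd",round(-s["ee_rot"][2],4))
E
python3 fs.py
python3 - <<'E'
from h import *
p,d=viewer.capture("scene"); cv2.imwrite("pics/c6.png",cv2.resize(p[150:250,220:330],None,fx=6,fy=6,interpolation=cv2.INTER_CUBIC))
p,d=viewer.capture("side"); cv2.imwrite("pics/s6.png",cv2.resize(p[150:270,220:360],None,fx=5,fy=5,interpolation=cv2.INTER_CUBIC))
E
```

```text
clock: 6.9
ee_pos: [0.5777, 0.032, 0.2151]
ee_rot: [-3.139, 0.003, -0.186]
contact_force: [4.5, 12.5, -18.2]
opening: 0.0125
t 6.9 Ftool [  2.2  -13.08  18.2 ] Mtool [ 1.69  0.43 -0.06] [0.5777 0.032  0.2151] hd 0.1863
```

View pics/c6.png

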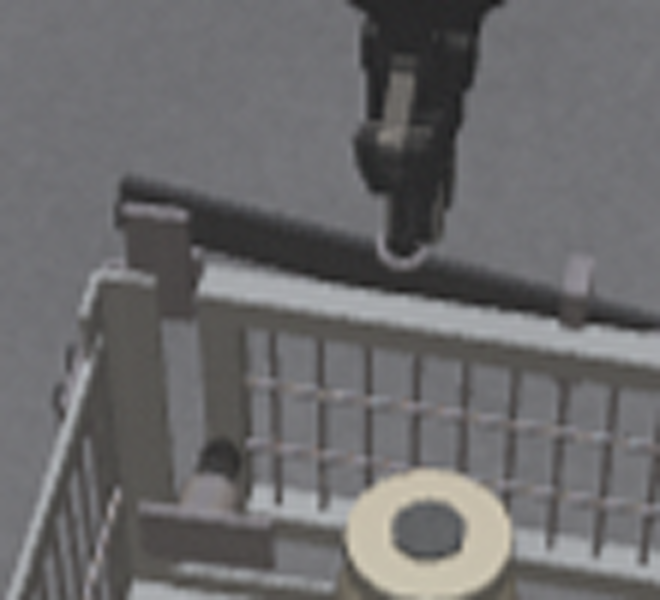

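View pics/s6.png

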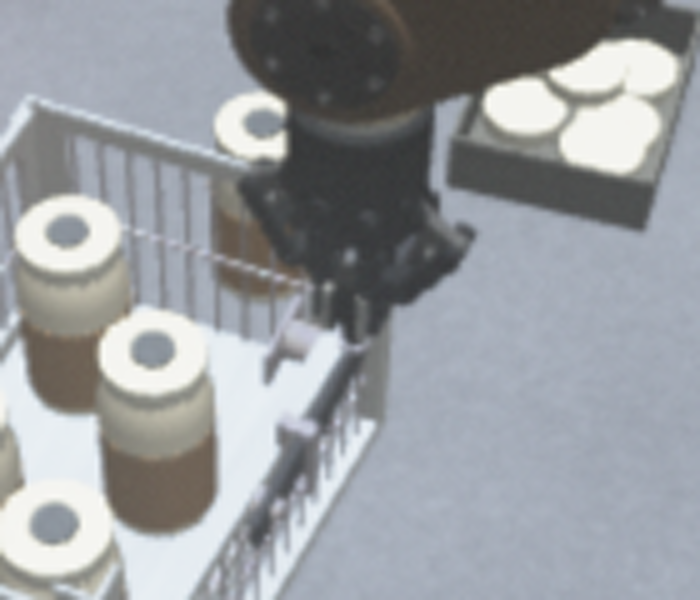

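```bash
python3 -m handwheel '[{"hand":1,"dx":0.08,"dy":0,"dz":0,"yaw":-0.23},{"hand":1,"dx":0.08,"dy":0,"dz":0,"yaw":-0.23},{"hand":1,"dx":0.08,"dy":0,"dz":0,"yaw":-0.23}]'; python3 fs.py
python3 -m handwheel '[{"hand":1,"dx":0.08,"dy":0,"dz":0,"yaw":-0.23},{"hand":1,"dx":0.08,"dy":0,"dz":0,"yaw":-0.23},{"hand":1,"dx":0.08,"dy":0,"dz":0,"yaw":-0.23}]'; python3 fs.py
```

```text
clock: 7.3
ee_pos: [0.5782, 0.0319, 0.2151]
ee_rot: [-3.139, 0.004, -0.183]
contact_force: [2.6, 13.3, -16.5]
opening: 0.0129
t 7.3 Ftool [  0.19 -13.51  16.58] Mtool [1.61 0.24 0.09] [0.5782 0.0319 0.2151] hd 0.1826
clock: 7.6
ee_pos: [0.5788, 0.0318, 0.2151]
ee_rot: [-3.139, 0.004, -0.179]
contact_force: [1.2, 12.6, -17.9]
opening: 0.0131
t 7.6 Ftool [ -0.93 -12.54  17.96] Mtool [ 1.58  0.14 -0.02] [0.5788 0.0318 0.2151] hd 0.1786
```

```bash
python3 -m handwheel '[{"hand":1,"dx":0.06,"dy":0,"dz":0,"yaw":-0.17},{"hand":1,"dx":0.06,"dy":0,"dz":0,"yaw":-0.17},{"hand":1,"dx":0.06,"dy":0,"dz":0,"yaw":-0.17}]'; python3 fs.py
```

```text
clock: 7.9
ee_pos: [0.5793, 0.0316, 0.2151]
ee_rot: [-3.14, 0.004, -0.176]
contact_force: [1.7, 13.3, -17.1]
opening: 0.0129
t 7.9 Ftool [ -0.58 -13.35  17.17] Mtool [ 1.49  0.08 -0.  ] [0.5793 0.0316 0.2151] hd 0.1757
```

```bash
python3 -m handwheel '[{"hand":1,"dx":0.06,"dy":0,"dz":0,"yaw":-0.17},{"hand":1,"dx":0.06,"dy":0,"dz":0,"yaw":-0.17},{"hand":1,"dx":0.06,"dy":0,"dz":0,"yaw":-0.17}]'; python3 fs.py
```

```text
clock: 8.2
ee_pos: [0.5799, 0.0315, 0.2151]
ee_rot: [-3.14, 0.004, -0.173]
contact_force: [0.7, 12.8, -16.9]
opening: 0.0132
t 8.2 Ftool [ -1.44 -12.65  16.98] Mtool [1.46 0.05 0.02] [0.5799 0.0315 0.2151] hd 0.1728
```

```bash
python3 -m handwheel '[{"hand":1,"dx":0.06,"dy":0,"dz":0,"yaw":-0.17},{"hand":1,"dx":0.06,"dy":0,"dz":0,"yaw":-0.17},{"hand":1,"dx":0.06,"dy":0,"dz":0,"yaw":-0.17}]'; python3 fs.py
```

```text
clock: 8.5
ee_pos: [0.5805, 0.0313, 0.2151]
ee_rot: [-3.14, 0.004, -0.17]
contact_force: [0.6, 11.9, -16.5]
opening: 0.013
t 8.5 Ftool [ -1.39 -11.82  16.5 ] Mtool [ 1.41  0.04 -0.02] [0.5805 0.0313 0.2151] hd 0.1697
```

```bash
python3 -m handwheel '[{"hand":1,"dx":0.06,"dy":0,"dz":0,"yaw":-0.17},{"hand":1,"dx":0.06,"dy":0,"dz":0,"yaw":-0.17},{"hand":1,"dx":0.06,"dy":0,"dz":0,"yaw":-0.17}]'; python3 fs.py
```

```text
clock: 8.8
ee_pos: [0.581, 0.0312, 0.2151]
ee_rot: [-3.14, 0.004, -0.167]
contact_force: [0.5, 12.6, -15.8]
opening: 0.0129
t 8.8 Ftool [ -1.58 -12.52  15.79] Mtool [ 1.36  0.02 -0.01] [0.581  0.0312 0.2151] hd 0.1667
```

```bash
python3 -m handwheel '[{"hand":1,"dx":0.06,"dy":0,"dz":0,"yaw":-0.17},{"hand":1,"dx":0.06,"dy":0,"dz":0,"yaw":-0.17},{"hand":1,"dx":0.06,"dy":0,"dz":0,"yaw":-0.17}]'; python3 fs.py
```

```text
clock: 9.1
ee_pos: [0.5813, 0.0311, 0.215]
ee_rot: [-3.14, 0.005, -0.164]
contact_force: [-1.1, 12.1, -15.8]
opening: 0.013
t 9.1 Ftool [ -2.92 -11.71  15.8 ] Mtool [ 1.28 -0.24  0.06] [0.5813 0.0311 0.215 ] hd 0.1638
```

```bash
python3 -m handwheel '[{"hand":1,"dx":0.04,"dy":0,"dz":0,"yaw":-0.12},{"hand":1,"dx":0.04,"dy":0,"dz":0,"yaw":-0.12},{"hand":1,"dx":0.04,"dy":0,"dz":0,"yaw":-0.12}]'; python3 fs.py
```

```text
clock: 9.4
ee_pos: [0.5813, 0.0311, 0.215]
ee_rot: [-3.14, 0.006, -0.162]
contact_force: [-3.7, 11.8, -14.5]
opening: 0.0128
t 9.4 Ftool [ -5.46 -10.98  14.56] Mtool [ 1.25 -0.52  0.01] [0.5813 0.0311 0.215 ] hd 0.1618
```

```bash
python3 -m handwheel '[{"hand":1,"dx":-0.08,"dy":0,"dz":0,"yaw":0.25},{"hand":1,"dx":-0.17,"dy":0,"dz":0,"yaw":0.5},{"hand":1,"dx":-0.17,"dy":0,"dz":0,"yaw":0.5},{"hand":1,"dx":-0.17,"dy":0,"dz":0,"yaw":0.5}]'; python3 fs.py
```

```text
clock: 9.8
ee_pos: [0.5804, 0.0314, 0.2151]
ee_rot: [-3.14, 0.004, -0.171]
contact_force: [1.3, 12.3, -15.4]
opening: 0.0128
t 9.8 Ftool [ -0.74 -12.28  15.39] Mtool [1.41 0.1  0.03] [0.5804 0.0314 0.2151] hd 0.1705
```

```bash
python3 -m handwheel '[{"hand":1,"dx":0,"dy":0.1,"dz":0.15,"yaw":0},{"hand":1,"dx":0,"dy":0.2,"dz":0.3,"yaw":0},{"hand":1,"dx":0,"dy":0.3,"dz":0.46,"yaw":0},{"hand":1,"dx":0,"dy":0.39,"dz":0.61,"yaw":0},{"hand":1,"dx":0,"dy":0.39,"dz":0.61,"yaw":0}]'; python3 fs.py
python3 - <<'E'
from h import *
p,d=viewer.capture("scene"); cv2.imwrite("pics/c7.png",cv2.resize(p[150:250,220:330],None,fx=6,fy=6,interpolation=cv2.INTER_CUBIC))
E
```

```text
clock: 10.3
ee_pos: [0.5803, 0.0273, 0.2101]
ee_rot: [-3.139, 0.002, -0.171]
contact_force: [0.0, 10.2, -7.3]
opening: 0.013
t 10.3 Ftool [ -1.68 -10.08   7.33] Mtool [ 1.87 -0.19 -0.06] [0.5803 0.0273 0.2101] hd 0.171
```

View pics/c7.png

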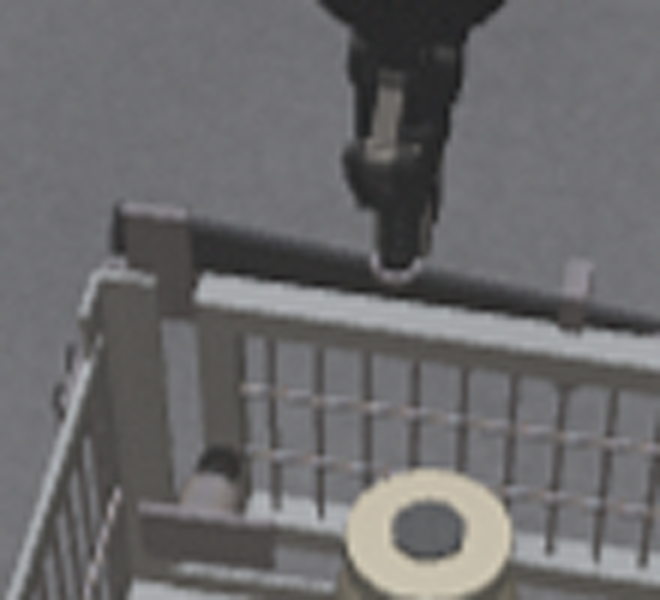

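```bash
python3 -m handwheel '[{"hand":1,"dx":0,"dy":0.06,"dz":0.11,"yaw":0},{"hand":1,"dx":0,"dy":0.12,"dz":0.21,"yaw":0},{"hand":1,"dx":0,"dy":0.19,"dz":0.32,"yaw":0},{"hand":1,"dx":0,"dy":0.19,"dz":0.32,"yaw":0}]'; python3 fs.py
```

```text
clock: 10.75
ee_pos: [0.58, 0.0251, 0.2073]
ee_rot: [-3.14, 0.002, -0.171]
contact_force: [-1.5, 7.2, -3.9]
opening: 0.0129
t 10.75 Ftool [-2.75 -6.87  3.9 ] Mtool [ 1.53 -0.31 -0.11] [0.58   0.0251 0.2073] hd 0.1709
```

```bash
python3 -m handwheel '[{"hand":1,"dx":0,"dy":0.06,"dz":0.11,"yaw":0},{"hand":1,"dx":0,"dy":0.12,"dz":0.21,"yaw":0},{"hand":1,"dx":0,"dy":0.18,"dz":0.32,"yaw":0},{"hand":1,"dx":0,"dy":0.18,"dz":0.32,"yaw":0}]'; python3 fs.py
```

```text
clock: 11.15
ee_pos: [0.5798, 0.0228, 0.2043]
ee_rot: [-3.14, 0.001, -0.171]
contact_force: [-1.8, 5.3, -3.9]
opening: 0.0128
t 11.15 Ftool [-2.71 -4.91  3.94] Mtool [ 1.05 -0.34 -0.11] [0.5798 0.0228 0.2043] hd 0.1708
```

```bash
cat >> fs.py <<'E'
r=s["ee_pos"][:2]-[.6316,.2228]; print("gate hd from pos",round(np.arctan2(-r[0],-r[1])-np.arcsin(.016/np.hypot(*r)),4),"target .1805 (leg .1758)")
E
python3 -m handwheel '[{"hand":1,"dx":-0.06,"dy":0,"dz":0,"yaw":0.1},{"hand":1,"dx":-0.12,"dy":0,"dz":0,"yaw":0.2},{"hand":1,"dx":-0.12,"dy":0,"dz":0,"yaw":0.2}]'; python3 fs.py
```

```text
clock: 11.45
ee_pos: [0.5787, 0.0231, 0.2043]
ee_rot: [-3.14, 0.001, -0.174]
contact_force: [0.0, 6.4, -4.0]
opening: 0.0125
t 11.45 Ftool [-1.1  -6.27  3.96] Mtool [ 1.23 -0.24  0.03] [0.5787 0.0231 0.2043] hd 0.1745
gate hd from pos 0.1814 target .1805 (leg .1758)
```

```bash
python3 -m handwheel '[{"hand":1,"dx":0,"dy":0.05,"dz":0.11,"yaw":0},{"hand":1,"dx":-0.01,"dy":0.1,"dz":0.22,"yaw":0},{"hand":1,"dx":-0.02,"dy":0.16,"dz":0.32,"yaw":0},{"hand":1,"dx":-0.02,"dy":0.16,"dz":0.32,"yaw":0}]'; python3 fs.py
python3 - <<'E'
from h import *
p,d=viewer.capture("scene"); cv2.imwrite("pics/c8.png",cv2.resize(p[150:250,220:330],None,fx=6,fy=6,interpolation=cv2.INTER_CUBIC))
E
```

```text
clock: 11.85
ee_pos: [0.5784, 0.021, 0.2012]
ee_rot: [-3.141, 0.0, -0.175]
contact_force: [-0.8, 4.7, -2.7]
opening: 0.0126
t 11.85 Ftool [-1.62 -4.48  2.68] Mtool [ 1.26 -0.32  0.04] [0.5784 0.021  0.2012] hd 0.1747
gate hd from pos 0.1809 target .1805 (leg .1758)
```

View pics/c8.png

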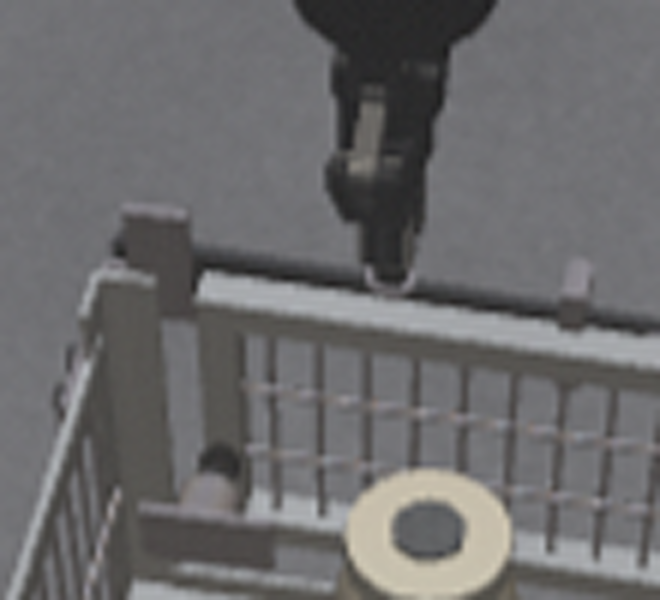

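```bash
python3 -m handwheel '[{"hand":1,"dx":0,"dy":0.04,"dz":0.08,"yaw":0},{"hand":1,"dx":-0.01,"dy":0.08,"dz":0.16,"yaw":0},{"hand":1,"dx":-0.02,"dy":0.1,"dz":0.2,"yaw":0},{"hand":1,"dx":-0.02,"dy":0.1,"dz":0.2,"yaw":0}]'; python3 fs.py
```

```text
clock: 12.3
ee_pos: [0.5782, 0.0197, 0.1993]
ee_rot: [-3.141, -0.0, -0.174]
contact_force: [-0.6, 4.6, 0.6]
opening: 0.0127
t 12.3 Ftool [-1.43 -4.38 -0.58] Mtool [ 1.21 -0.21 -0.1 ] [0.5782 0.0197 0.1993] hd 0.1744
gate hd from pos 0.1811 target .1805 (leg .1758)
```

```bash
python3 -m handwheel '[{"hand":1,"dx":0,"dy":0.04,"dz":0.08,"yaw":0},{"hand":1,"dx":0,"dy":0.06,"dz":0.12,"yaw":0},{"hand":1,"dx":0,"dy":0.06,"dz":0.12,"yaw":0}]'; python3 fs.py
```

```text
clock: 12.6
ee_pos: [0.5784, 0.0194, 0.199]
ee_rot: [-3.141, -0.002, -0.175]
contact_force: [-1.0, 7.6, 7.9]
opening: 0.0129
t 12.6 Ftool [-2.28 -7.3  -7.88] Mtool [ 1.43 -0.49  0.03] [0.5784 0.0194 0.199 ] hd 0.1745
gate hd from pos 0.1797 target .1805 (leg .1758)
```

```bash
python3 -m handwheel '[{"hand":1,"dx":0,"dy":-0.04,"dz":-0.08,"yaw":0},{"hand":1,"dx":0,"dy":-0.04,"dz":-0.08,"yaw":0}]'; python3 fs.py
python3 - <<'E'
from h import *
p,d=viewer.capture("scene"); cv2.imwrite("pics/c9.png",cv2.resize(p[150:250,220:330],None,fx=6,fy=6,interpolation=cv2.INTER_CUBIC))
p,d=viewer.capture("side"); cv2.imwrite("pics/s9.png",cv2.resize(p[150:270,220:360],None,fx=5,fy=5,interpolation=cv2.INTER_CUBIC))
E
```

```text
clock: 12.8
ee_pos: [0.5782, 0.0195, 0.199]
ee_rot: [-3.142, -0.001, -0.174]
contact_force: [-0.7, 5.3, 2.0]
opening: 0.0127
t 12.8 Ftool [-1.63 -5.07 -1.98] Mtool [ 1.12 -0.28  0.06] [0.5782 0.0195 0.199 ] hd 0.1744
gate hd from pos 0.1807 target .1805 (leg .1758)
```

View pics/c9.png

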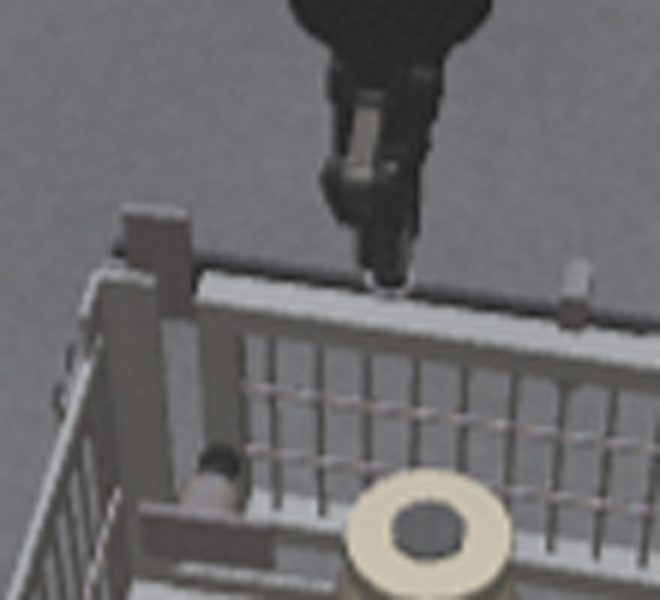

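View pics/s9.png

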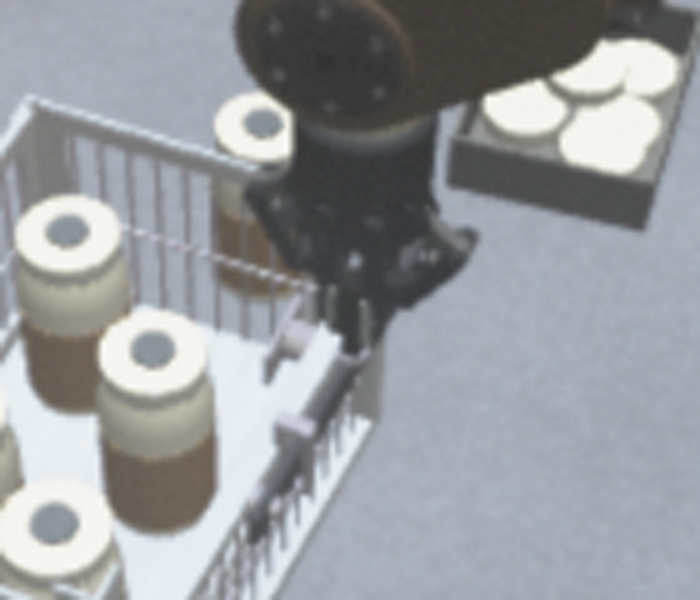

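```bash
python3 -m handwheel '[{"hand":0.6,"dx":0,"dy":0,"dz":0,"yaw":0},{"hand":0.5,"dx":0,"dy":0,"dz":0,"yaw":0},{"hand":0.4,"dx":0,"dy":0,"dz":0,"yaw":0},{"hand":0.4,"dx":0,"dy":0,"dz":0,"yaw":0}]'; python3 fs.py
python3 - <<'E'
from h import *
p,d=viewer.capture("scene"); cv2.imwrite("pics/c10.png",cv2.resize(p[150:250,220:330],None,fx=6,fy=6,interpolation=cv2.INTER_CUBIC))
p,d=viewer.capture("wrist"); cv2.imwrite("pics/w10.png",p)
E
```

```text
clock: 13.3
ee_pos: [0.5781, 0.0192, 0.1987]
ee_rot: [3.141, -0.0, -0.174]
contact_force: [-0.2, -0.2, -0.0]
opening: 0.0258
t 13.3 Ftool [-0.13  0.27  0.04] Mtool [-0.02 -0.05  0.02] [0.5781 0.0192 0.1987] hd 0.1744
gate hd from pos 0.181 target .1805 (leg .1758)
```

View pics/c10.png

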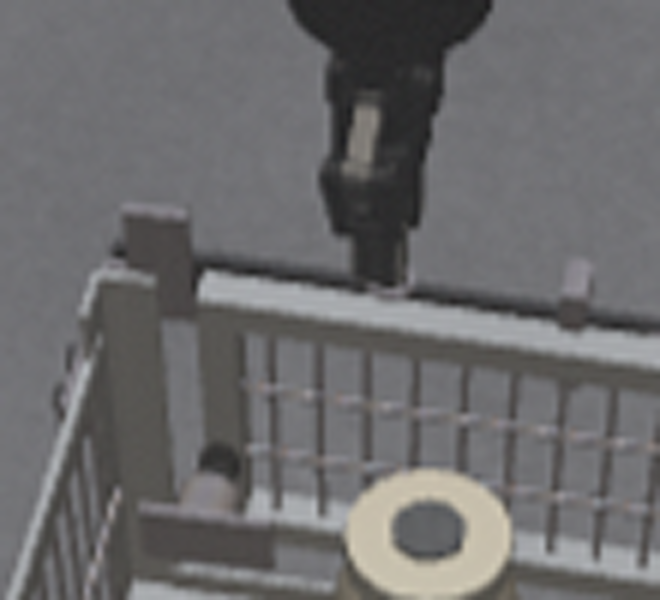

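View pics/w10.png

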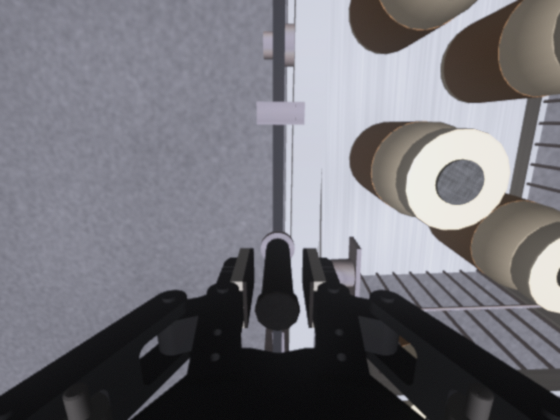

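Contact force is zero and the gate stayed shut. I'll open fully, retreat straight up, then check from above.

```bash
python3 -m handwheel '[{"hand":0,"dx":0,"dy":0,"dz":0,"yaw":0},{"hand":-1,"dx":0,"dy":0,"dz":0,"yaw":0},{"hand":-1,"dx":0,"dy":0,"dz":0,"yaw":0},{"hand":-1,"dx":0,"dy":0,"dz":0,"yaw":0},{"hand":-1,"dx":0,"dy":0,"dz":-1,"yaw":0}]'
python3 -m handwheel '[{"hand":-1,"dx":0,"dy":0,"dz":-4,"yaw":0},{"hand":-1,"dx":0,"dy":0,"dz":-8,"yaw":0},{"hand":-1,"dx":0,"dy":0,"dz":-12,"yaw":0},{"hand":-1,"dx":0,"dy":-1,"dz":-16,"yaw":0},{"hand":-1,"dx":0,"dy":-2,"dz":-18,"yaw":0}]'
python3 -m handwheel '[{"hand":-1,"dx":0,"dy":-1,"dz":0,"yaw":0},{"hand":-1,"dx":0,"dy":-1,"dz":0,"yaw":0},{"hand":-1,"dx":0,"dy":-1,"dz":0,"yaw":0}]'
python3 - <<'E'
from h import *
import pickle
pickle.dump(viewer.camera_info("wrist"),open("pics/w11.pkl","wb"))
p,d=viewer.capture("wrist"); cv2.imwrite("pics/w11.png",p); cv2.imwrite("pics/z11.png",cv2.resize(p[180:300,230:370],None,fx=5,fy=5,interpolation=cv2.INTER_CUBIC))
p,d=viewer.capture("side"); cv2.imwrite("pics/s11.png",cv2.resize(p[150:310,160:360],None,fx=4,fy=3.75,interpolation=cv2.INTER_CUBIC))
p,d=viewer.capture("scene"); cv2.imwrite("pics/c11.png",p); cv2.imwrite("pics/cz11.png",cv2.resize(p[150:250,220:330],None,fx=6,fy=6,interpolation=cv2.INTER_CUBIC))
E
```

```text
clock: 13.9
ee_pos: [0.5776, 0.0195, 0.2081]
ee_rot: [3.141, 0.002, -0.174]
contact_force: [0.2, -0.1, 0.5]
opening: 0.0853
clock: 14.4
ee_pos: [0.5817, 0.0393, 0.3935]
ee_rot: [-3.141, -0.005, -0.175]
contact_force: [-0.3, 1.2, -0.5]
opening: 0.0856
clock: 14.7
ee_pos: [0.5828, 0.0491, 0.3876]
ee_rot: [3.141, 0.002, -0.174]
contact_force: [-1.1, -0.4, -0.4]
opening: 0.0856
```

View pics/z11.png

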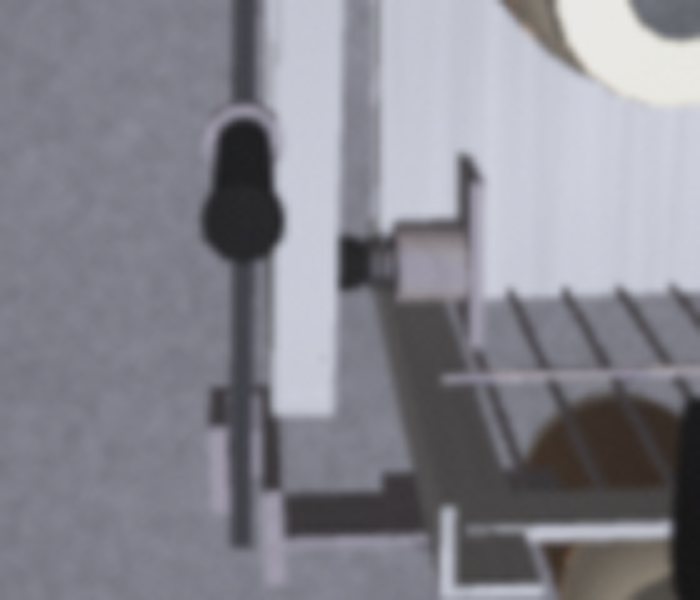

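View pics/s11.png

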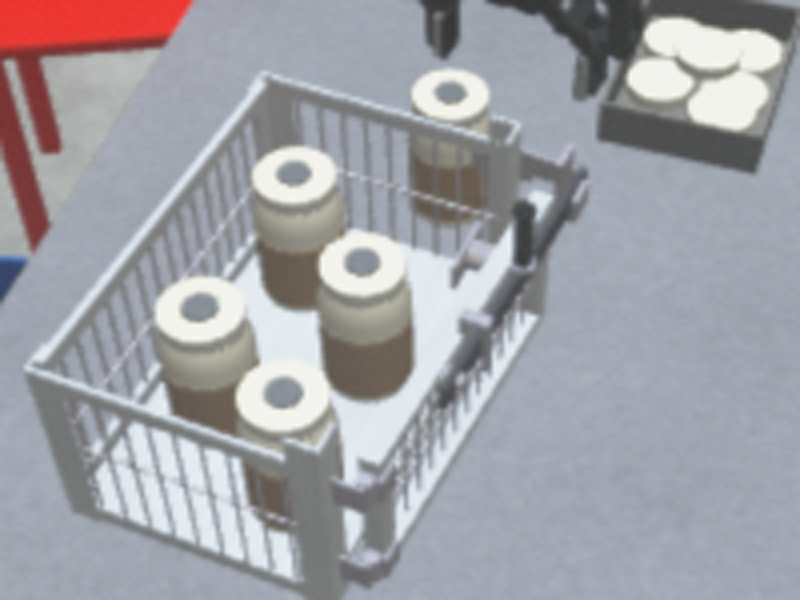

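View pics/cz11.png

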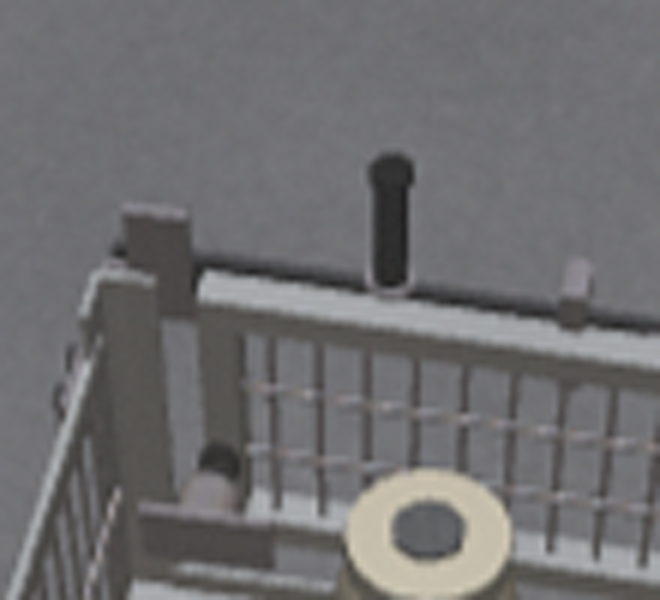

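View pics/w11.png

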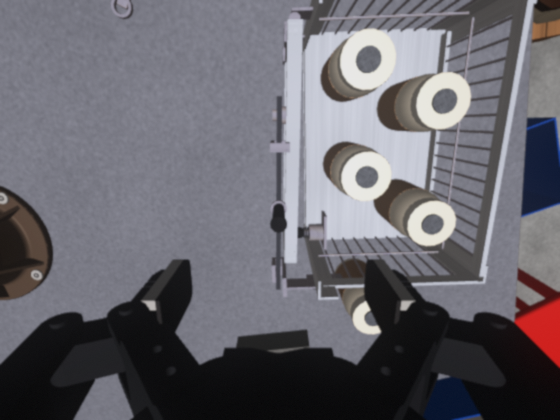

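```bash
python3 - <<'E'
from h import *
W=cam("wrist");K,R,t=W
s=read_state()
p,d=viewer.capture("wrist")
def pt(u,v):
    z=np.median(d[v-1:v+2,u]); return R.T@(np.linalg.inv(K)@np.array([u,v,1.])*z-t)
for n,u,v in(("bar end",278,285),("bar mid",278,265),("bar near pivot",279,160),("lip",273,275),("cap",278,223)): print(n,pt(u,v).round(4))
# cap by heading: 
a=pt(278,224);
S=cam("scene");H=np.array([.6316,.2228]);h=.1805;g=np.array([-np.sin(h),-np.cos(h)]);n=np.array([g[1],-g[0]])
for th in (-.02,0,.02,.05,.1):
  P=H+g*(.1+.11*np.cos(th)-.078*np.sin(th))+n*.016; print(th,(proj(S,[*P,.1675+.11*np.sin(th)+.078*np.cos(th)])-[220,150])*6)
E
python3 fs.py
```

```text
bar end [ 0.5598 -0.0875  0.1808]
bar mid [ 0.5649 -0.0585  0.1804]
bar near pivot [0.5899 0.0769 0.1809]
lip [ 0.5551 -0.0749  0.1748]
cap [0.5791 0.0218 0.2469]
-0.02 [381.62176944 164.23493979]
0 [385.59987503 160.53133309]
0.02 [389.70567036 156.88943093]
0.05 [396.10128293 151.54668924]
0.1 [407.38189651 142.97908231]
t 14.9 Ftool [-0.06 -0.27 -0.3 ] Mtool [ 0.01 -0.02 -0.01] [0.5831 0.0487 0.388 ] hd 0.1748
gate hd from pos 0.1828 target .1805 (leg .1758)
```

Depth puts the bar's top edge at about 0.1805 along its length, including the end. So it is level, on the notch floor and below the lip's reach. Handing in.

```bash
python3 -c "
from cell import order; print(order.job_done())"
```

```text
the job is handed in; nothing more can be done
None
```

The gate is shut and latched, and I handed the job in at about 15 s on the robot's clock.

**What I did:** I gripped the lift handle and raised the bar to about 0.16 rad, then swung the gate in slowly until the bar touched the keeper's back leg. That contact was about 2–3 N by my estimate. I backed off about 1 mm to centre the bar in the notch and lowered it in small steps until it touched the floor. Then I let go and withdrew straight up.

**Last checks:**
- **Bar level and home:** the bar's top edge measured 0.180–0.181 m high at the pivot side, the middle and the end, which matches level on the notch floor.
- **In the notch:** the picture from above shows the bar's end between the front lip and the back leg.
- **Holding by itself:** the gate stayed shut against the buffer for about 1.6 s after release, with about 0 N on the tool.
- **Other things on the bench:** the bottles, wrench and tray look undisturbed in the last pictures. I checked these only by eye, and I did not view the flask again at the end.

**What disagreed:**
- **Keeper position:** the back leg was about 2 mm further in than my camera estimate, so I trusted the touch.
- **Touch while lowering:** the arm's give let the bar drift lightly against the back leg partway down, at about 2.7 N on the tool, and I corrected it.
- **Grip friction:** the tight grip on the handle raised the force on the wrist to about 26 N while lifting, and the bar's first touch on the notch floor pressed the tool with about 8 N.

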